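# Lock off the torch gas valve

### The job

The torch is out for cleaning, so lock off its gas at the valve on the bench: push the yellow handle round to shut, until the slot in the steel disc is in line with the red lock bar, then push the bar by its head straight through the disc until the head is up against its guide. Only push with the fingertips or the outside of the fingers: pinch and lift nothing, and leave the other things on the bench where they are.

Things in the scene. Friction and masses are not known exactly. Their poses are not given: they have to be found in the camera images.
- valve: gas shut-off valve screwed to the bench on an aluminium plate 72 mm (x) by 262 mm (y); it does not move, but its place and yaw differ each time. Origin on the bench under the vertical axis of the disc; z up; the gas line and lock bar run along its y, the handle points to its -x when shut. A round gauge 40 mm across lies at y = 72 mm, top at 60 mm.
- valve_handle (a joint): angle of disc and handle, rad. 0 = shut: handle to the valve's -x, slot in line with the bar. It grows as the valve opens, the handle swinging towards the valve's +y (clockwise from above). Starts at 0.8 to 1.45; turns from -0.35 to 1.6, so it can go past shut. No detent: it stays where it is left. It takes some 1 to 2 N at the sleeve. The bar goes in if within about 0.1 of 0.
- grip_middle (a point): middle of the handle's yellow sleeve, 83 mm from the disc's axis, 100 mm above the bench. The sleeve is 58 mm long (54 to 112 mm from the axis), 20 mm wide, 18 mm tall (91 to 109 mm above the bench), free space below and beside it. Its x points from the sleeve to the disc's axis; its y is the way the sleeve moves when opening.
- slot_mouth (a point): mouth of the slot on the side of the bar, when shut, 76 mm above the bench, 30 mm from the axis of the steel disc (60 mm across, horizontal). The open slot, 15 mm wide with slightly flared mouths, is cut right across the disc's upper part (68 to 84 mm above the bench), square to the handle; its line is this point's y.
- guide_end (a point): rear end of the dark steel guide in which the bar slides, on the bar's line, 76 mm above the bench, at the valve's y = -120 mm. The guide goes from there to y = -36 mm, 30 mm wide, top at 89 mm, passage 15 mm wide; its floor (69 mm) goes on back to y = -140 mm. The bar's head stops here.
- keeper (a point): mouth of the dark steel keeper that takes the bar's nose beyond the disc, on the bar's line, 76 mm above the bench; it spans y 35 to 50 mm of the valve, 30 mm wide, top at 89 mm (2 mm under the handle's sleeve).
- lock_bar: red bar, loose but captive in the guide, 174 mm long, 12 wide, 14 tall, 0.2 kg, with a square head at the rear (28 x 28 mm, 6 thick) and a tapered nose. Its y runs from head to nose, the valve's +y. Origin: middle of the lower edge of the head's rear face, 69 mm above the bench. In the valve's frame y starts at about -0.210 and is -0.126 when home, head on guide. Slides easily (1 to 3 N).
- push_face (a point): middle of the rear face of the lock bar's head, 83 mm above the bench: push here, along the bar's y. Free space behind and below it down to the bench.
- quartz_torch: clear-and-white quartz torch tube 126 mm long, lying on the bench near its front edge; fragile; origin under its middle, its own y along the tube
- nebuliser: small white pointed nebuliser with a blue end, about 50 mm long, lying on the bench; origin under its middle
- screwdriver: screwdriver with an orange handle, 180 mm long, lying on the bench; origin under its middle
- hex_key: black L-shaped hex key, 98 by 48 mm, lying on the bench; origin under its middle
- vial: small brown vial with a black cap, 22 mm across, 44 mm tall, standing; origin under its middle
- timer: grey bench timer, 72 x 72 x 19 mm, lying flat; origin under its middle
- amber_bottle: brown bottle with a white cap, 48 mm across, 90 mm tall, standing; origin under its middle
There are look-alikes about, which are no part of the job. There is more than one size of the lock_bar; the job needs the larger.

How it is judged:
By the outcome, as a careful person would: the job done as asked, in the order asked, and still so for the second after the job is handed in, with the robot touching nothing.
It also fails if it takes over 48 s, if anything falls off the work surface, if the arm or the gripper's body presses on something with over 40 N, if the wrist force passes 120 N, or if a joint passes its speed limit or range.

### The arm

A 6-joint arm with a two-finger parallel gripper is mounted at the origin on a cart in front of the work surface, level with it; the furniture and walls round the work are solid. World frame = base frame: x ahead of the robot, y to its left, z up, the work surface at z = 0. Lengths are in mm, angles in rad, forces in N, time in s.
With the tool pointing down it reaches from about 350 to 875 mm from the base axis. Payload 4.2 kg.
Tool frame: the origin (TCP) lies on the centre line of the jaws, within the pads' length; the fingertips stand 11 mm ahead of it and the grasp point (between the pads) lies 8 mm behind it (manip.tip_reach is the distance from the TCP to the fingertips, in mm); z points along the fingers, y is the line along which they close (so a half turn about z gives the same grasp; the last joint's range is limited). The gripper opens to 85 mm and grips with 20 to 120 N. Pads are 22 mm wide; open, the fingers measure 114 mm over their backs; the gripper's body (76 mm by 85 mm) begins 54 mm behind the grasp point. The pads swing forward as they close: fully open they stand 13 mm farther back than shut.
Start: joints at [1.4, 0.385, 0.008, 0, -1.194, -0.259], TCP at [260.397, 568.148, 242.312] pointing down, gripper open.
Joint ranges: [-3.14, 3.14], [-1.21, 2.06], [-1.07, 1.41], [-3.16, 2.05], [-2.99, -0.16], [-3.1, 3.1]. Speed limits (rad/s): [2.79, 2.79, 3.14, 3.14, 3.14, 3.14].

### API

Orientations are given as a unit quaternion [x, y, z, w].
In Python, from bench import manip gives the robot as it stands.
- The arm moves only by the tool arm_command, never from a script. Its argument "moves" is a list of rows, each a list of 7 numbers: the shift along the tool's x, y, z scaled (see below), then the turn, a rotation vector about the tool's x, y, z scaled (see below), then the gripper command: -1 is shut, 1 is fully open, values between are in proportion. In form: [[tx, ty, tz, ax, ay, az, grip], ...]. A call has 1 to 20 rows; each row shifts and turns the commanded pose from where the row before left it, along the tool's axes as they then stand; what a row does not reach is not made up. The controller multiplies each number of a shift by 3 cm and each number of a turn by 0.1 rad. A row lasts 1/10 s, in which the tool goes at most 50 mm and 8.59 degrees, less where a joint would pass 70% of its speed; a pose out of reach is approached as far as the arm can. A call with a number of a shift or a turn outside -1 to 1 is refused whole. A call with a gripper value outside its range is refused whole. The fingers move at their own pace and stop on an object; "force" is the grip in N (left out, the last holds). Time passes only in rows, so rows that do not move let the fingers close. It gives the time, the measured TCP pose, the force, the opening and the grip force at its end, in the units of the state.
- manip.sense(): the state, without advancing time (a new reading comes with each control period).
- manip.snapshot(name): name is "scene" or "side" or "wrist"; returns (picture, depth): 400x640x3 uint8, red, green, blue; 400x640 float32, mm along the optical axis (not along the pixel's ray), 0 where there is no reading.
- manip.camera_info(name): a dict with "K" (3x3 intrinsics, pixels), "rvec" (rotation vector, rad) and "tvec" (3), from world to camera coordinates, as OpenCV has them. Camera axes: x right, y down, z forward; pixel columns grow to the right and rows downward; lengths in mm; the calibration is good to about 2 mm. The wrist camera is an equidistant fisheye: a pixel r from the principal point sees the ray r / f radians off the axis. A picture is of the moment at which its call begins: read the wrist's pose just before it. camera_info takes no time and is no camera call; for the wrist camera it gives the pose at the moment of the call.
- manip.job_done(): hands the job in; it is judged then, once.
The state is a dict: "time": time; "qpos": joint angles; "qvel": joint speeds; "effort": joint torques, N m; "eef_pos": TCP position; "eef_rot": TCP orientation; "ft_force": force on the tool from outside, world axes, zero at the start; "ft_torque": the same for the moment, N m; "gripper_width": opening from 0.0 (shut) to 1.0 (fully open); "grip_force": force on a finger pad.
Only numpy, scipy, OpenCV 4.12 (cv2) and the standard library are available. Lean on these libraries where they do the work, as an engineer would, in place of code of your own. Each camera call takes 0.05 s, during which the arm holds its last target. There are 200 camera calls.

## Working session

There is one attempt and no reset: what is moved stays moved. The work goes in short steps, Python scripts to look and compute and a tool call to move; the robot and the scene stay as the last step left them, time stands still between calls to the robot, and variables do not carry over. Pictures are saved under pics/ and viewed, at most 10 in all, crops included, and the job is handed in when it is done.

Besides the shell and the picture viewer there is one more tool, called after ">>>" in YAML: its name, and indented under it one key for each argument. arm_command: Moves the arm, as the interface text tells. Its arguments: {"type":"object","properties":{"moves":{"type":"array","items":{"type":"array","items":{"type":"number","minimum":-1,"maximum":1}}},"force":{"type":"number"}},"required":["moves"]}

```bash
mkdir -p pics; ls
python3 - <<'E'
from bench import manip
import cv2, numpy as np
for n in ("scene","side"):
    p,d=manip.snapshot(n); cv2.imwrite(f"pics/{n}0.png",p[:,:,::-1]); np.save(f"pics/{n}0.npy",d)
s=manip.sense(); print(s["time"],s["eef_pos"],s["eef_rot"],manip.tip_reach)
E
```

```text
pics
0.1 [260.20488914 567.71797129 241.3382424 ] [ 9.76984758e-01 -2.13306876e-01 -1.36060252e-04  9.69575296e-04] 11.0
```

View pics/scene0.png

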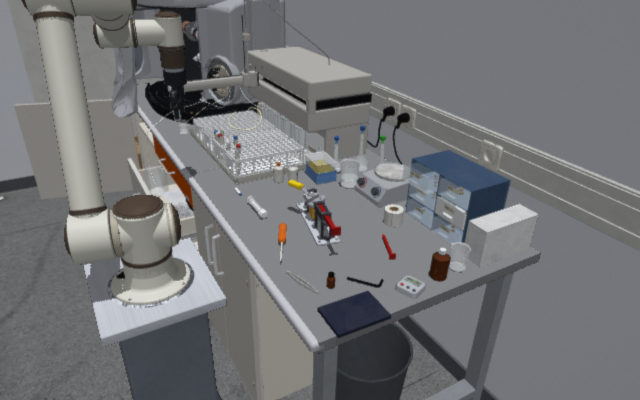

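View pics/side0.png

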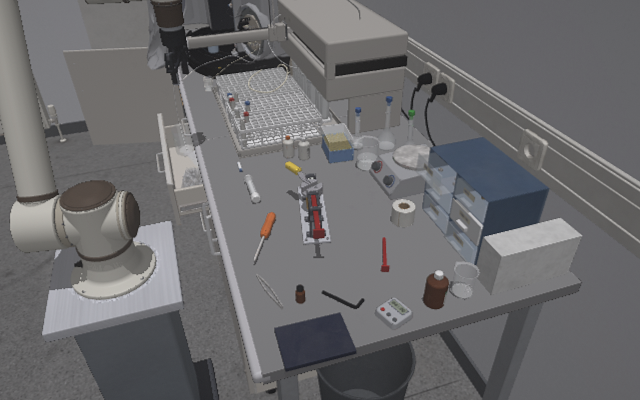

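The valve is at about (313,210) in the side view, with its yellow sleeve at (295,168) and the red bar at (316,215). The spare, smaller bar is at (385,255).

```bash
cat > h.py <<'E'
from bench import manip
import cv2, numpy as np
def cloud(name,d):
    c=manip.camera_info(name); R=cv2.Rodrigues(np.array(c["rvec"],float))[0]; K=np.array(c["K"]); t=np.array(c["tvec"]).ravel()
    v,u=np.indices(d.shape)
    x=np.stack([(u-K[0,2])/K[0,0],(v-K[1,2])/K[1,1],np.ones(d.shape)],-1)*d[...,None]
    return (x-t)@R
def masks(p):
    h=cv2.cvtColor(p,cv2.COLOR_RGB2HSV).astype(int); H,S,V=h[...,0],h[...,1],h[...,2]
    return {"yellow":(H>20)&(H<32)&(S>150)&(V>110),"red":((H<6)|(H>174))&(S>150)&(V>70)}
E
python3 - <<'E'
from h import *
ims=[]
for n,(u0,v0) in {"scene":(260,160),"side":(255,140)}.items():
    p=cv2.imread(f"pics/{n}0.png")[:,:,::-1].copy(); d=np.load(f"pics/{n}0.npy"); X=cloud(n,d)
    ims.append(cv2.resize(p[v0:v0+120,u0:u0+100,::-1],None,fx=4,fy=4,interpolation=cv2.INTER_CUBIC))
    for k,m in masks(p).items():
        m=m&(d>0); _,L,st,_=cv2.connectedComponentsWithStats(m.astype(np.uint8))
        for i in range(1,len(st)):
            if st[i,4]>15:
                P=X[L==i]; print(n,k,st[i],np.median(P,0).round(),P.min(0).round(),P.max(0).round())
cv2.imwrite("pics/crop.png",np.hstack(ims))
E
```

```text
scene yellow [288 180  16  10  80] [507. 140. 105.] [493. 116.  94.] [526. 173. 111.]
scene red [318 204   8   8  35] [525.  -0.  81.] [514. -23.  78.] [537.  29.  85.]
scene red [325 215  16  21 136] [ 498. -121.   82.] [ 476. -143.   70.] [525. -45.  97.]
scene red [383 235  13  24  81] [ 642. -194.    9.] [ 616. -236.    2.] [ 675. -123.   20.]
side yellow [286 163  15   8  33] [504. 148. 108.] [490. 122. 102.] [521. 166. 113.]
side red [312 195   5  11  38] [519.  -2.  83.] [510. -23.  81.] [528.  27.  87.]
side red [314 211  10  20  84] [499. -86.  83.] [ 477. -136.   80.] [512. -43.  98.]
side red [382 238   5  29  71] [ 646. -172.   10.] [ 618. -230.    6.] [ 670. -123.   20.]
```

View pics/crop.png

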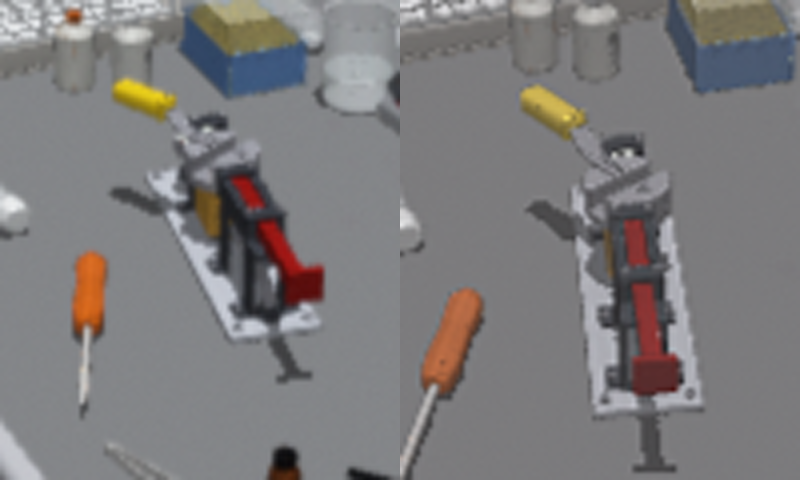

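The crops confirm the layout: the handle points back-left, the slot is diagonal, and the red head is at the near end with nothing behind it. Next I'll move above the valve for a wrist look.

```bash
cat >> h.py <<'E'
from scipy.spatial.transform import Rotation as Ro
def plan(target, yaw=None):
    "world target -> total shift (units of 3 cm) in present tool axes, and turn about tool z (units of .1 rad) so tool -y is at world angle yaw"
    s=manip.sense(); R=Ro.from_quat(s["eef_rot"]).as_matrix()
    print("t",s["time"],"pos",np.round(s["eef_pos"],1),"-y at",round(np.arctan2(-R[1,1],-R[0,1]),3),"tilt",R[:,2].round(3))
    print("shift units",(R.T@(np.array(target)-s["eef_pos"])/30).round(2))
    if yaw is not None: print("turn units", round(-((yaw-np.arctan2(-R[1,1],-R[0,1])+np.pi)%(2*np.pi)-np.pi)/.1,2))
E
python3 -c "
from h import *
plan([480,20,300])"
```

```text
t 0.1 pos [260.2 567.7 241.3] -y at 1.141 tilt [-0.001 -0.002 -1.   ]
shift units [14.27 13.55 -1.93]
```

>>> arm_command:
  moves:
    - [0, 0, -1, 0, 0, 0, -1]
    - [0.3, 0.3, -1, 0, 0, 0, -1]
    - [0.85, 0.8, 0, 0, 0, 0, -1]
    - [0.85, 0.8, 0, 0, 0, 0, -1]
    - [0.85, 0.8, 0, 0, 0, 0, -1]
    - [0.85, 0.8, 0, 0, 0, 0, -1]
    - [0.85, 0.8, 0, 0, 0, 0, -1]
    - [0.85, 0.8, 0, 0, 0, 0, -1]
    - [0.85, 0.8, 0, 0, 0, 0, -1]
    - [0.85, 0.8, 0, 0, 0, 0, -1]
    - [0.85, 0.8, 0, 0, 0, 0, -1]
    - [0.85, 0.8, 0, 0, 0, 0, -1]
    - [0.85, 0.8, 0, 0, 0, 0, -1]
    - [0.85, 0.8, 0, 0, 0, 0, -1]
    - [0.85, 0.8, 0, 0, 0, 0, -1]
    - [0.85, 0.8, 0, 0, 0, 0, -1]
    - [0.85, 0.8, 0, 0, 0, 0, -1]
    - [0.85, 0.8, 0, 0, 0, 0, -1]
    - [0, 0, 0, 0, 0, 0, -1]
    - [0, 0, 0, 0, 0, 0, -1]

```text
time: 2.1
eef_pos: [475.5, 36.5, 301.8]
eef_rot: [0.977, -0.214, -0.001, 0.0]
ft_force: [-0.2, -0.3, -0.0]
gripper_width: -0.002
grip_force: 0.0
```

Run:
```python
from h import *
plan([480,20,300])
c=manip.camera_info("wrist"); p,d=manip.snapshot("wrist"); np.savez("pics/w1.npz",p=p,d=d,**{k:np.array(c[k]) for k in("K","rvec","tvec")})
cv2.imwrite("pics/w1.png",p[:,:,::-1]); print(c)
```

```text
t 2.1 pos [475.5  36.5 301.8] -y at 1.139 tilt [-0.001 -0.    -1.   ]
shift units [0.36 0.44 0.06]
{'K': array([[309.70691629,   0.        , 322.43010723],
       [  0.        , 309.70691629, 197.48648405],
       [  0.        ,   0.        ,   1.        ]]), 'rvec': array([-1.58177942,  2.46954983,  0.41387444]), 'tvec': array([231.92528446, 332.68737255, 572.64197225])}
```

View pics/w1.png

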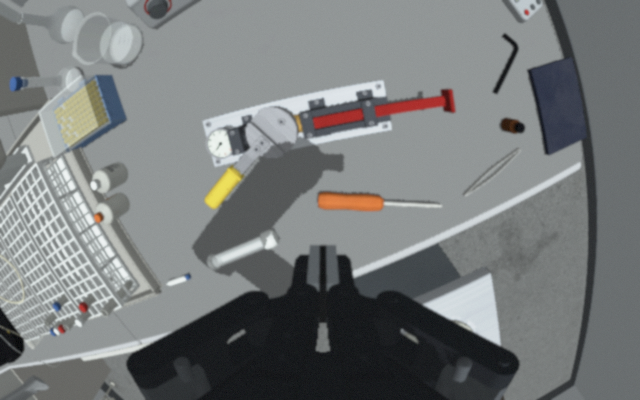

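The wrist view shows the sleeve at (223,187), the disc at (270,127), the gauge at (219,143), the bar at (320–450,110) and its head at (449,100).

```bash
cat >> h.py <<'E'
def wcloud(c,d):
    K=np.array(c["K"]); R=cv2.Rodrigues(np.array(c["rvec"],float))[0]; t=np.array(c["tvec"]).ravel()
    v,u=np.indices(d.shape).astype(float)
    q=cv2.fisheye.undistortPoints(np.stack([u,v],-1).reshape(-1,1,2),K,np.zeros(4)).reshape(*d.shape,2)
    x=np.concatenate([q,np.ones(d.shape+(1,))],-1)*d[...,None]
    return (x-t)@R
def measure(c,p,d):
    X=wcloud(c,d); m=masks(p); ok=(d>0)
    Y=X[m["yellow"]&ok]; Y=Y[(abs(Y[:,2]-100)<20)]
    B=X[m["red"]&ok]; bar=B[(abs(B[:,2]-83)<4)]; bar=bar[np.linalg.norm(bar[:,:2]-np.median(bar[:,:2],0),axis=1)<150]
    hd=B[(B[:,2]>88)&(B[:,2]<102)]
    f=lambda P: cv2.fitLine(P[:,:2].astype(np.float32),cv2.DIST_HUBER,0,.01,.01).ravel()
    l=f(bar); u=l[:2]*np.sign(l[1]); s=(bar[:,:2]-l[2:])@u
    hm=hd.mean(0)
    print("bar dir",u,"ang",np.arctan2(u[1],u[0]),"pt",l[2:],"s",s.min(),s.max(),"z",np.median(bar[:,2]),len(bar))
    print("head mean",hm,len(hd),"lat off",(hm[:2]-l[2:])@[u[1],-u[0]])
    yl=f(Y); print("sleeve mid",(Y.max(0)+Y.min(0))/2,Y.mean(0),"dir",yl[:2],len(Y))
    return X,u,l[2:],hm,Y
E
python3 - <<'E'
from h import *
z=np.load("pics/w1.npz"); X,u,p0,hm,Y=measure(z,z["p"],z["d"])
for n,(a,b) in {"gauge":(219,143),"disc":(270,127),"plate TR":(380,85),"plate BR":(389,128),"plate BL":(214,164),"plate TL":(207,124)}.items(): print(n,X[b,a].round(1))
E
```

```text
bar dir [0.22208153 0.9750281 ] ang 1.3468475 pt [509.81744  -52.678482] s -79.78007049418521 77.85628571574989 z 82.04398351207104 1202
head mean [ 491.85035232 -130.39124043   93.93132217] 109 lat off -0.2598510134943681
sleeve mid [508.96642715 147.62748335 106.31059198] [508.88422129 146.30411296 107.32395536] dir [ 0.3701715 -0.9289634] 601
gauge [555.7 143.3  58.2]
disc [544.3  73.   69.3]
plate TR [533.3 -75.6  10.2]
plate BR [473.1 -64.3   6.7]
plate BL [532.5 184.9   7.3]
plate TL [588.6 164.2  11.4]
```

```bash
python3 -c "
from h import *
plan([545.7,162.7,98],0.377)"
```

```text
t 2.15 pos [475.4  37.1 301.9] -y at 1.14 tilt [-0.001  0.    -1.   ]
shift units [ 0.39 -4.78  6.8 ]
turn units 7.63
```

>>> arm_command:
  moves:
    - [0.06, -0.8, 0.3, 0, 0, 0, -1]
    - [0.06, -0.8, 0.3, 0, 0, 0, -1]
    - [0.06, -0.8, 0.3, 0, 0, 0, -1]
    - [0.06, -0.8, 0.3, 0, 0, 0, -1]
    - [0.06, -0.8, 0.3, 0, 0, 0, -1]
    - [0.06, -0.8, 0.3, 0, 0, 0, -1]
    - [0, 0, 0.2, 0, 0, 0.95, -1]
    - [0, 0, 0.4, 0, 0, 0.95, -1]
    - [0, 0, 0.4, 0, 0, 0.95, -1]
    - [0, 0, 0.5, 0, 0, 0.95, -1]
    - [0, 0, 0.5, 0, 0, 0.95, -1]
    - [0, 0, 0.5, 0, 0, 0.95, -1]
    - [0, 0, 0.5, 0, 0, 0.95, -1]
    - [0, 0, 0.5, 0, 0, 0.95, -1]
    - [0, 0, 0, 0, 0, 0, -1]
    - [0, 0, 0, 0, 0, 0, -1]

```text
time: 3.75
eef_pos: [545.3, 164.5, 143.6]
eef_rot: [0.829, -0.559, 0.0, 0.0]
ft_force: [0.4, 0.4, 0.3]
gripper_width: 0.0
grip_force: 0.0
```

Run:
```python
from h import *
plan([545.7,162.7,98],0.377)
c=manip.camera_info("wrist"); p,d=manip.snapshot("wrist"); np.savez("pics/w2.npz",p=p,d=d,**{k:np.array(c[k]) for k in("K","rvec","tvec")})
cv2.imwrite("pics/w2.png",p[:,:,::-1])
```

```text
t 3.75 pos [545.3 164.5 143.6] -y at 0.385 tilt [ 0. -0. -1.]
shift units [0.06 0.01 1.52]
turn units 0.08
```

View pics/w2.png

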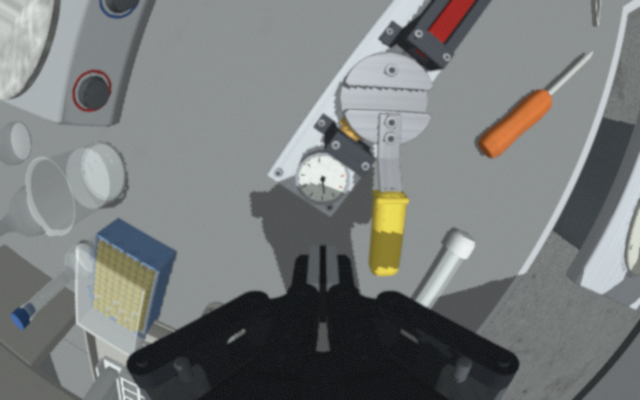

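The closed fingertips at (322,250) stand beside the sleeve at (388,235), and the way is clear. I'll go down and start the arc.

>>> arm_command:
  moves:
    - [0.06, 0, 0.6, 0, 0, 0.08, -1]
    - [0, 0, 0.6, 0, 0, 0, -1]
    - [0, 0, 0.32, 0, 0, 0, -1]
    - [0, 0.15, 0, 0, 0, 0, -1]
    - [0, 0.15, 0, 0, 0, 0, -1]
    - [0, 0.15, 0, 0, 0, 0, -1]
    - [-0.07, 0.28, 0, 0, 0, -1, -1]
    - [-0.07, 0.28, 0, 0, 0, -1, -1]
    - [-0.07, 0.28, 0, 0, 0, -1, -1]
    - [-0.07, 0.28, 0, 0, 0, -1, -1]
    - [-0.07, 0.28, 0, 0, 0, -1, -1]
    - [-0.07, 0.28, 0, 0, 0, -1, -1]
    - [-0.07, 0.28, 0, 0, 0, -1, -1]
    - [-0.04, 0.14, 0, 0, 0, -0.5, -1]
    - [0, 0, 0, 0, 0, 0, -1]

```text
time: 5.3
eef_pos: [476.5, 129.1, 98.8]
eef_rot: [0.975, -0.222, 0.001, -0.001]
ft_force: [-1.2, -0.5, 0.5]
gripper_width: -0.0
grip_force: 0.0
```

```bash
cat >> h.py <<'E'
def look(name):
    c=manip.camera_info("wrist"); p,d=manip.snapshot("wrist"); cv2.imwrite(f"pics/{name}.png",p[:,:,::-1])
    X=wcloud(c,d); Y=X[masks(p)["yellow"]&(d>0)]; Y=Y[abs(Y[:,2]-104)<8]
    l=cv2.fitLine(Y[:,:2].astype(np.float32),cv2.DIST_HUBER,0,.01,.01).ravel()
    m=(Y.max(0)+Y.min(0))/2; a=np.array([539,70.8]); v=m[:2]-a
    an=np.arctan2(l[1],l[0])%np.pi
    print("theta by mid",2.918-np.arctan2(v[1],v[0]),"by line",2.918-an,"mid",m,"r",np.hypot(*v))
E
python3 - <<'E'
from h import *
plan([0,0,0],1.347); print(manip.sense()["ft_force"]); look("w3")
E
```

```text
t 5.3 pos [476.5 129.1  98.8] -y at 1.123 tilt [ 0.002  0.001 -1.   ]
shift units [-12.46  10.76   3.26]
turn units -2.24
[-1.15514347 -0.52696307  0.5441975 ]
theta by mid 0.23955482098049696 by line 0.19260287 mid [474.61183831 102.95383748 103.15975426] r 71.9701648642106
```

View pics/w3.png

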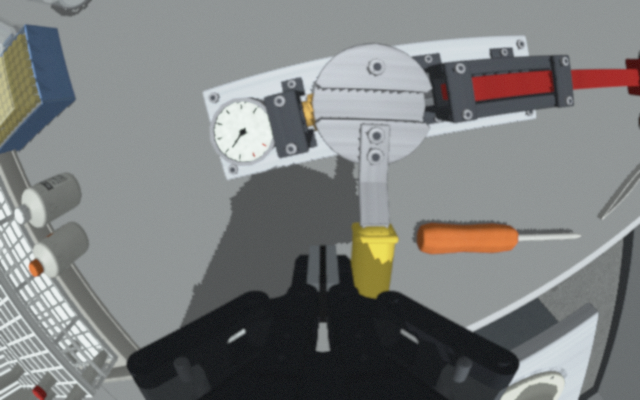

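The handle is nearly shut: the slot (320–425, ~90) is still slightly turned against the bar at (480–570, 85). I'll push a little more, then measure the slot itself.

>>> arm_command:
  moves:
    - [-0.03, 0.14, 0, 0, 0, -0.5, -1]
    - [-0.03, 0.14, 0, 0, 0, -0.5, -1]
    - [-0.03, 0.14, 0, 0, 0, -0.5, -1]
    - [-0.02, 0.1, 0, 0, 0, -0.35, -1]
    - [0, 0, 0, 0, 0, 0, -1]

```text
time: 5.85
eef_pos: [467.9, 116.0, 98.1]
eef_rot: [0.991, -0.131, 0.0, -0.0]
ft_force: [-0.3, -0.5, 0.4]
gripper_width: 0.003
grip_force: 0.0
```

```bash
cat >> h.py <<'E'
def slot(name):
    c=manip.camera_info("wrist"); p,d=manip.snapshot("wrist"); cv2.imwrite(f"pics/{name}.png",p[:,:,::-1])
    X=wcloud(c,d); a=np.array([539,70.8]); r=np.linalg.norm(X[...,:2]-a,axis=-1)
    S=X[(d>0)&(r<27)&(X[...,2]>60)&(X[...,2]<77)]
    B=X[masks(p)["red"]&(d>0)]; B=B[abs(B[:,2]-82)<6]
    for n,P in(("slot",S),("bar",B)):
        l=cv2.fitLine(P[:,:2].astype(np.float32),cv2.DIST_HUBER,0,.01,.01).ravel(); u=l[:2]*np.sign(l[1])
        print(n,len(P),"ang",np.arctan2(u[1],u[0]),"offset of axis",(a-l[2:])@[u[1],-u[0]],"mean",P.mean(0).round(1))
E
python3 - <<'E'
from h import *
plan([0,0,0],1.347); print(manip.sense()["ft_force"]); slot("w4")
E
```

```text
t 5.85 pos [467.9 116.   98.1] -y at 1.307 tilt [ 0.001  0.    -1.   ]
shift units [-14.05   7.8    3.26]
turn units -0.4
[-0.32386756 -0.47829348  0.40522366]
slot 2970 ang 1.3121802 offset of axis 1.2764062534030025 mean [537.9  71.7  67.3]
bar 2860 ang 1.3432336 offset of axis 1.0423630188782573 mean [512.7 -38.1  82.1]
```

View pics/w4.png

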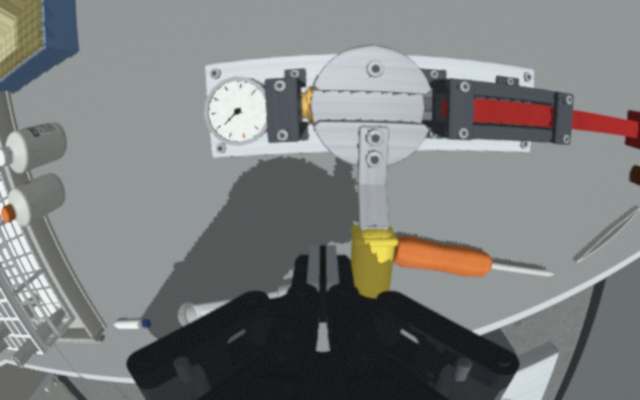

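The slot is about 0.03 rad short of the bar line, so one small nudge more. Then I'll back off and lift.

>>> arm_command:
  moves:
    - [-0.01, 0.09, 0, 0, 0, -0.35, -1]
    - [0, 0, 0, 0, 0, 0, -1]
    - [0, -0.4, 0, 0, 0, 0, -1]
    - [0, -0.4, 0, 0, 0, 0, -1]
    - [0, 0, -0.8, 0, 0, 0, -1]
    - [0, 0, -0.9, 0, 0, 0, -1]
    - [0, 0, -0.9, 0, 0, 0, -1]
    - [0, 0, -0.6, 0, 0, 0, -1]
    - [0, 0, 0, 0, 0, 0, -1]

```text
time: 6.8
eef_pos: [474.0, 138.6, 196.5]
eef_rot: [0.994, -0.113, 0.003, -0.002]
ft_force: [-0.2, -0.3, -0.4]
gripper_width: -0.0
grip_force: 0.0
```

Run:
```python
from h import *
plan([482.6,-172.1,86],1.347); slot("w5"); look("w5b")
```

```text
t 6.8 pos [474.  138.6 196.5] -y at 1.344 tilt [ 0.006  0.003 -1.   ]
shift units [ 2.59 10.04  3.65]
turn units -0.03
slot 1141 ang 1.3540632 offset of axis 1.1489077452839644 mean [538.   71.5  67.4]
bar 1413 ang 1.3425387 offset of axis 1.1152126876639392 mean [510.5 -47.2  82.2]
theta by mid 0.029587790956497884 by line 0.008761883 mid [459.25983045  91.43137295 104.16313699] r 82.3659407154408
```

Shut to within about 0.01 rad. Now to behind the bar's head.

>>> arm_command:
  moves:
    - [0.22, 0.83, 0, 0, 0, 0, -1]
    - [0.22, 0.83, 0, 0, 0, 0, -1]
    - [0.22, 0.83, 0, 0, 0, 0, -1]
    - [0.22, 0.83, 0, 0, 0, 0, -1]
    - [0.22, 0.83, 0, 0, 0, 0, -1]
    - [0.22, 0.83, 0, 0, 0, 0, -1]
    - [0.22, 0.83, 0, 0, 0, 0, -1]
    - [0.22, 0.83, 0, 0, 0, 0, -1]
    - [0.22, 0.83, 0, 0, 0, 0, -1]
    - [0.22, 0.83, 0, 0, 0, 0, -1]
    - [0.22, 0.83, 0, 0, 0, 0, -1]
    - [0.17, 0.91, 0, 0, 0, 0, -1]
    - [0, 0, 0.7, 0, 0, 0, -1]
    - [0, 0, 0.9, 0, 0, 0, -1]
    - [0, 0, 0.9, 0, 0, 0, -1]
    - [0, 0, 0.7, 0, 0, 0, -1]
    - [0, 0, 0, 0, 0, 0, -1]

```text
time: 8.6
eef_pos: [476.8, -173.7, 93.5]
eef_rot: [0.993, -0.114, -0.005, 0.0]
ft_force: [-0.3, -0.1, 0.1]
gripper_width: 0.002
grip_force: 0.0
```

Run:
```python
from h import *
plan([482.6,-172.1,86],1.347); print(manip.sense()["ft_force"]); slot("w6")
```

```text
t 8.6 pos [ 476.8 -173.7   93.5] -y at 1.342 tilt [-0.01   0.001 -1.   ]
shift units [ 0.18 -0.1   0.25]
turn units -0.05
[-0.26781822 -0.13294235  0.09800521]
slot 249 ang 1.4088111 offset of axis 6.5971167260635415 mean [536.   77.8  69.7]
bar 3629 ang 1.3633658 offset of axis 2.2066632490322924 mean [505.6 -75.9  81.4]
```

View pics/w6.png

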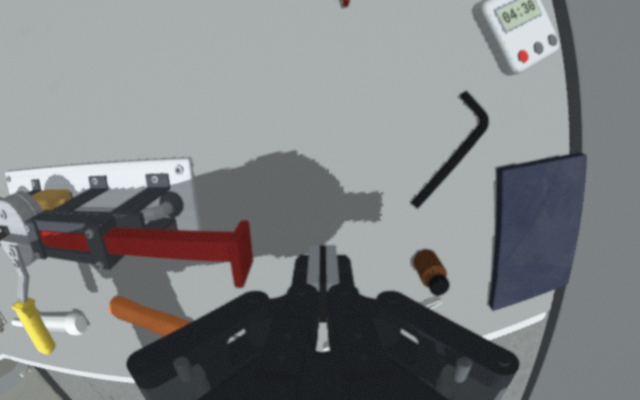

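The head at (243,252) is straight ahead of the finger's back, with no obstacle. The vial is low and to the rear. I'll correct sideways and push.

>>> arm_command:
  moves:
    - [0.18, 0, 0.25, 0, 0, -0.05, -1]
    - [0, -0.2, 0, 0, 0, 0, -1]
    - [0, -0.3, 0, 0, 0, 0, -1]
    - [0, -0.2, 0, 0, 0, 0, -1]
    - [0, -0.2, 0, 0, 0, 0, -1]
    - [0, -0.2, 0, 0, 0, 0, -1]
    - [0, -0.2, 0, 0, 0, 0, -1]
    - [0, -0.2, 0, 0, 0, 0, -1]
    - [0, -0.2, 0, 0, 0, 0, -1]
    - [0, -0.2, 0, 0, 0, 0, -1]
    - [0, -0.2, 0, 0, 0, 0, -1]
    - [0, -0.2, 0, 0, 0, 0, -1]
    - [0, -0.2, 0, 0, 0, 0, -1]
    - [0, -0.2, 0, 0, 0, 0, -1]
    - [0, -0.2, 0, 0, 0, 0, -1]
    - [0, -0.2, 0, 0, 0, 0, -1]
    - [0, 0, 0, 0, 0, 0, -1]

```text
time: 10.35
eef_pos: [505.7, -83.6, 89.8]
eef_rot: [0.994, -0.111, 0.0, -0.0]
ft_force: [-0.1, 0.1, -0.7]
gripper_width: 0.006
grip_force: 0.0
```

Run:
```python
from h import *
plan([509.8-.222*13.5,-52.7-.975*13.5,86],1.347)
```

```text
t 10.35 pos [505.7 -83.6  89.8] -y at 1.348 tilt [ 0.     0.001 -1.   ]
shift units [-0.09 -0.58  0.13]
turn units 0.01
```

>>> arm_command:
  moves:
    - [-0.05, -0.15, 0, 0, 0, 0, -1]
    - [0, -0.15, 0, 0, 0, 0, -1]
    - [0, -0.12, 0, 0, 0, 0, -1]
    - [0, -0.08, 0, 0, 0, 0, -1]
    - [0, -0.04, 0, 0, 0, 0, -1]
    - [0, 0, 0, 0, 0, 0, -1]

```text
time: 10.95
eef_pos: [507.8, -68.3, 90.2]
eef_rot: [0.994, -0.111, 0.0, -0.0]
ft_force: [0.7, -1.6, 0.8]
gripper_width: 0.003
grip_force: 0.7
```

>>> arm_command:
  moves:
    - [0, -0.04, 0, 0, 0, 0, -1]
    - [0, 0, 0, 0, 0, 0, -1]

```text
time: 11.15
eef_pos: [508.0, -67.4, 90.2]
eef_rot: [0.994, -0.111, -0.0, -0.0]
ft_force: [1.6, -2.2, 1.1]
gripper_width: -0.0
grip_force: 1.1
```

>>> arm_command:
  moves:
    - [0, -0.05, 0, 0, 0, 0, -1]
    - [0, -0.05, 0, 0, 0, 0, -1]
    - [0, 0, 0, 0, 0, 0, -1]

```text
time: 11.45
eef_pos: [508.7, -64.3, 90.2]
eef_rot: [0.994, -0.111, 0.0, -0.0]
ft_force: [1.0, -2.5, 1.3]
gripper_width: -0.004
grip_force: 1.2
```

>>> arm_command:
  moves:
    - [0, -0.05, 0, 0, 0, 0, -1]
    - [0, 0, 0, 0, 0, 0, -1]

```text
time: 11.65
eef_pos: [508.7, -64.0, 90.2]
eef_rot: [0.994, -0.111, -0.0, 0.001]
ft_force: [0.8, -8.1, 0.6]
gripper_width: -0.001
grip_force: 3.9
```

>>> arm_command:
  moves:
    - [0, -0.06, 0, 0, 0, 0, -1]
    - [0, 0, 0, 0, 0, 0, -1]

```text
time: 11.85
eef_pos: [508.7, -63.8, 90.3]
eef_rot: [0.994, -0.111, -0.001, 0.002]
ft_force: [0.8, -15.5, 1.7]
gripper_width: 0.0
grip_force: 7.4
```

>>> arm_command:
  moves:
    - [0, 0.3, 0, 0, 0, 0, -1]
    - [0, 0.7, 0, 0, 0, 0, -1]
    - [0, 0.7, 0, 0, 0, 0, -1]
    - [0, 0.3, -0.8, 0, 0, 0, -1]
    - [0, 0, -0.9, 0, 0, 0, -1]
    - [0, -0.5, -0.9, 0, 0, 0, -1]
    - [0, -0.8, -0.9, 0, 0, 0, -1]
    - [0, -0.8, 0, 0, 0, 0, -1]
    - [0, -0.8, 0, 0, 0, 0, -1]
    - [0, 0, 0, 0, 0, 0, -1]

```text
time: 12.85
eef_pos: [515.6, -32.5, 195.1]
eef_rot: [0.994, -0.11, 0.0, -0.001]
ft_force: [0.4, -0.5, -0.1]
gripper_width: 0.004
grip_force: 0.0
```

Run:
```python
from h import *
c=manip.camera_info("wrist"); p,d=manip.snapshot("wrist"); measure(c,p,d); look("w7")
```

```text
bar dir [0.22756217 0.9737635 ] ang 1.3412229 pt [529.29004   33.787254] s -85.54649988767773 76.08569580114857 z 81.87916677050305 1870
head mean [512.87144945 -47.4585457   95.28571774] 199 lat off 2.500647192623714
sleeve mid [460.98607558  88.92532577 101.7610579 ] [463.52025109  86.69022248 106.09633477] dir [ 0.97071767 -0.24022335] 883
theta by mid 0.0070419797035996545 by line 0.0039904118 mid [460.22977223  89.29626466 103.10556689] r 80.91267261633843
```

View pics/w7.png

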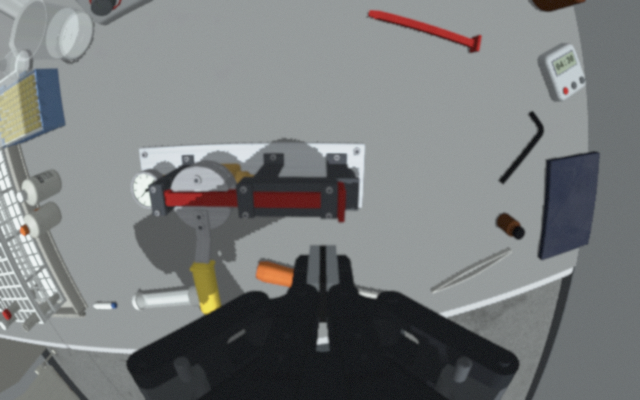

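The red bar runs through the disc into the keeper (165–345, 200), and its head at (341,202) is hard against the guide. The force rose to 15 N with no more travel, the handle is at about 0 and the robot is clear.

```bash
python3 -c "
from bench import manip
print(manip.job_done())"
```

```text
the job is handed in; nothing more can be done
None
```

The valve is shut and the larger red lock bar is pushed home through the disc, with its head against the guide; the job was handed in at about 13 s with the arm clear, and no verdict was returned.

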